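Push the sanding drum up into its rest and lock it

TASK

The bare sanding drum is to be scraped clean of old glue, so load it into the drum rest and lock it: with the fingertips, push it slowly and steadily up the two felt runways until it is home against the stop and the steel keeper has sprung up behind it, never letting it run back down. Then push the red-knobbed hold-down arm round with a fingertip until it is square across the top of the drum. Push only: do not pinch or lift the drum, and leave the other things on the bench alone.

Things in the scene. Friction and masses are not known exactly. Their poses are not given: they have to be found in the camera images.
- drum: Sanding drum, 0.4 to 0.8 kg: barrel 60 mm in diameter, 150 mm long, smooth bare aluminium, a steel shaft stub (15 mm, 22 mm long) at each end. Origin: middle of the barrel, on its axis; y is the axis, x and z turn as it rolls. Starts at the foot of the runways against a lip 8 mm high; let go below the keeper, it rolls back. Over 0.25 m/s it counts as run away. Side play 5 mm at each end.
- rest: Wooden drum rest screwed to the bench, x -106 to +124, y -100 to +100 mm. Origin on the bench top; x points horizontally uphill, y left across, z up. Two felt runways (24 mm wide, at y = -46 and +46) rise 8 degrees towards +x, 44 mm above the bench at x = 0. Side boards (y = -86, +86) stand 14 mm above them, the stop beam at the top 44 mm. The hold-down's pivot axis passes through (94, 0, 124) mm.
- drum_home (a point): Fixed on the rest at (55, 0, 82) mm in its frame: where the middle of the drum lies when the drum touches the stop. x points up the slope, parallel to the runways, y across, z square to them. The drum starts at about x = -120 mm here; once past the keeper it may settle back about 5 mm from this point, onto the keeper.
- keeper (a joint): Steel keeper, a 24 mm wide pawl between the runways. 0 rad = up, its nose 17 mm above the runways; about 1 = folded flat. A weak spring (under 2 N at the nose) holds it up. It leans uphill: the drum folds it in passing over, then it springs up behind the drum and blocks the way back. It reads under 0.15 again once the drum is within about 5 mm of drum_home.
- hold_down (a joint): Hold-down arm: flat steel bar, 20 mm wide, 6 mm thick, reaching 64 mm from its pivot on a post above the middle of the stop beam, red knob near its end. 0 rad = pointing to rest +y along the beam; 1.57 = end stop, pointing down the slope (rest -x), 2 mm above the drum. Grows counter-clockwise seen from above; starts at 0 to 0.45; about 1 N at the knob turns it; stays where left.
- hold_down_knob (a point): Middle of the red knob of the hold-down arm, 54 mm from the arm's pivot axis; the knob is 18 mm in diameter and 24 mm high, from 12 mm below this point (the arm's upper face) to 12 mm above it.
- cedar_offcut: Bystander: offcut of brown cedar, 56x80x40 mm, origin at its underside.
- cork_block: Bystander: cork sanding block, 89x124x29 mm, origin at its underside.
- plane: Bystander: small wooden block plane with a brass knob, 105x158x72 mm, origin at its underside.
- driver: Bystander: screwdriver with orange handle, 206 mm long, origin at its underside.
- peg_jar: Bystander: small closed glass jar with dark lid, 52 mm across, 48 mm high, origin at its underside.
- tape_rule: Bystander: yellow tape measure, 51x89x64 mm, origin at its underside.

How it is judged:
By the outcome, as a careful person would: the job done as asked, in the order asked, and still so for the second after the job is handed in, with the robot touching nothing.
It also fails if it takes over 51 s, if anything falls off the work surface, if the arm or the gripper's body presses on something with over 40 N, if the wrist force passes 120 N, or if a joint passes its speed limit or range.

ROBOT

A 6-joint arm with a two-finger parallel gripper is mounted at the origin on a cart in front of the work surface, level with it; the furniture and walls round the work are solid. World frame = base frame: x ahead of the robot, y to its left, z up, the work surface at z = 0. Lengths are in mm, angles in rad, forces in N, time in s.
With the tool pointing down it reaches from about 250 to 800 mm from the base axis. Payload 8.5 kg.
Tool frame: the origin (TCP) lies midway between the tips of the shut fingers; the grasp point (between the pads) lies 19 mm behind it; z points along the fingers, y is the line along which they close (so a half turn about z gives the same grasp; the last joint's range is limited). The gripper opens to 85 mm and grips with 20 to 120 N. Pads are 22 mm wide; open, the fingers measure 114 mm over their backs; the gripper's body (76 mm by 85 mm) begins 54 mm behind the grasp point. The pads swing forward as they close: fully open they stand 13 mm farther back than shut.
Start: joints at [1.285, 0.238, -0.013, 1.319, 0, 1.571], TCP at [147.996, 503.662, 231.276] pointing down, gripper open.
Joint ranges: [-2.66, 2.66], [-1.03, 1.9], [-1.14, 1.46], [-1.82, 2.27], [-1.45, 1.34], [-3.14, 3.14]. Speed limits (rad/s): [2.22, 2.22, 2.79, 3.14, 3.14, 3.14].

INTERFACE

Orientations are given as [roll, pitch, yaw] about the fixed x, y, z axes, in that order (R = Rz(yaw) Ry(pitch) Rx(roll)).
In Python, from station import r gives the robot as it stands.
- The arm moves only by the tool arm_command, never from a script. Its argument "rows" is one flat list of numbers, 4 for each row, row after row: the shift along the tool's x, y, z in mm, then the turn about the tool's z in degrees. In form: [x, y, z, roll, x, y, z, roll, ...]. A call has exactly 5 rows; each row is the pose to reach, as a shift and turn from the pose commanded when the call began, along the tool's axes at that moment; what a row does not reach only later rows make up. A row lasts 1/10 s, in which the tool goes at most 50 mm and 8.59 degrees, less where a joint would pass 70% of its speed; a pose out of reach is approached as far as the arm can. A call with a gripper value outside its range is refused whole. "fingers" is the closure, from 0 (fully open) to 1 (shut), set as the call begins (left out, the last holds). The fingers move at their own pace and stop on an object; "grip_force" is the grip in N (left out, the last holds). Time passes only in rows, so rows that repeat a pose let the fingers close, or fill a call up. It gives the time, the measured TCP pose, the force, the opening and the grip force at its end, in the units of the state.
- r.get_state(): the state, without advancing time (a new reading comes with each control period).
- r.get_image(name): name is "scene" or "top" or "wrist"; returns a dict with "image" (400x640x3 uint8, red, green, blue), "fovy" (degrees; the focal length in pixels is half the picture's height over the tangent of half this angle, whatever the lens; pixels are square), "cx", "cy" (the principal point, pixels), "world_from_camera" (4x4, takes a point from camera to world coordinates). Camera axes: x right, y up, looking along -z (the intrinsics and any distortion apply to the point x, -y, -z); pixel columns grow to the right and rows downward; lengths in mm; the calibration is good to about 2 mm. A picture is of the moment at which its call begins. There is no depth.
- r.finish_job(): hands the job in; it is judged then, once.
The state is a dict: "time_s": time; "q": joint angles; "qd": joint speeds; "tau": joint torques, N m; "tcp_pos": TCP position; "tcp_rot": TCP orientation; "ft_force": force on the tool from outside, world axes, zero at the start; "wrist_torque": the same for the moment, N m; "grip_width": opening from 0.0 (shut) to 1.0 (fully open); "finger_force": force on a finger pad.
Only numpy, scipy, OpenCV 4.12 (cv2) and the standard library are available. Lean on these libraries where they do the work, as an engineer would, in place of code of your own. Each camera call takes 0.05 s, during which the arm holds its last target. There are 200 camera calls.

## Working session

There is one attempt and no reset: what is moved stays moved. The work goes in short steps, Python scripts to look and compute and a tool call to move; the robot and the scene stay as the last step left them, time stands still between calls to the robot, and variables do not carry over. Pictures are saved under pics/ and viewed, at most 10 in all, crops included, and the job is handed in when it is done.

Besides the shell and the picture viewer there is one more tool, called after "Request:" as a command line: name --argument value ..., lists and objects as JSON in quotes. arm_command: Moves the arm, as the interface text tells. Its arguments: {"type":"object","properties":{"rows":{"type":"array","items":{"type":"number"}},"fingers":{"type":"number"},"grip_force":{"type":"number"}},"required":["rows"]}

```bash
ls; mkdir -p pics; python3 - <<'E'
from station import r
import cv2,json,numpy as np
for n in("scene","top"):
    d=r.get_image(n); cv2.imwrite(f"pics/{n}0.png",d["image"][:,:,::-1]); print(n,d["fovy"],d["cx"],d["cy"],np.round(d["world_from_camera"],3).tolist(),[k for k in d])
    im=d.pop("image"); np.savez(f"pics/{n}0.npz",image=im,**{k:v for k,v in d.items()})
s=r.get_state();print({k:np.round(v,3).tolist() for k,v in s.items()})
E
```

```text
pics
scene 48.46085830966325 323.8153942766884 200.89445900327445 [[-0.854, 0.311, -0.417, 218.21], [-0.52, -0.536, 0.665, 515.479], [-0.016, 0.785, 0.62, 724.86], [0.0, 0.0, 0.0, 1.0]] ['image', 'fovy', 'cx', 'cy', 'world_from_camera']
top 42.50589468647203 324.9284355491617 194.20983082561284 [[0.061, 0.978, -0.2, 366.869], [-0.998, 0.06, -0.009, -161.204], [0.003, 0.2, 0.98, 1302.37], [0.0, 0.0, 0.0, 1.0]] ['image', 'fovy', 'cx', 'cy', 'world_from_camera']
{'time_s': 0.1, 'q': [1.285, 0.239, -0.014, 1.319, 0.0, 1.571], 'qd': [0.002, -0.002, 0.001, -0.001, -0.002, 0.002], 'tau': [0.001, -53.972, 34.7, 0.013, 0.0, -0.0], 'tcp_pos': [147.893, 503.344, 230.731], 'tcp_rot': [-3.14, -0.0, 2.856], 'ft_force': [0.017, 0.149, 0.114], 'wrist_torque': [-0.039, 0.011, -0.04], 'finger_force': 0.0, 'grip_width': 0.995}
```

View pics/scene0.png

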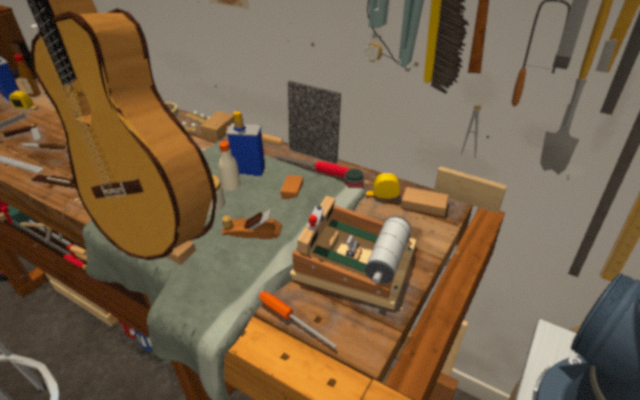

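View pics/top0.png

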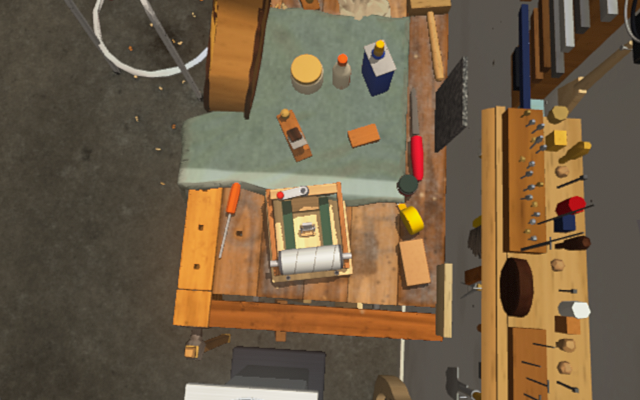

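```bash
cat > h.py <<'E'
import numpy as np
def ray(d,u,v):
    f=200/np.tan(np.radians(float(d["fovy"]))/2); M=np.array(d["world_from_camera"])
    c=np.array([(u-d["cx"])/f,-(v-d["cy"])/f,-1]); return M[:3,3],M[:3,:3]@c
def onz(d,u,v,z):
    o,k=ray(d,u,v); return o+k*(z-o[2])/k[2]
def two(d1,p1,d2,p2):
    o1,k1=ray(d1,*p1);o2,k2=ray(d2,*p2)
    s=np.linalg.lstsq(np.c_[k1,-k2],o2-o1,rcond=None)[0]
    a,b=o1+s[0]*k1,o2+s[1]*k2; return (a+b)/2,np.linalg.norm(a-b)
E
python3 - <<'E'
import cv2,numpy as np
from h import *
T=np.load("pics/top0.npz");S=np.load("pics/scene0.npz")
a=cv2.resize(T["image"][170:295,250:370,::-1],None,fx=4.6,fy=4.6,interpolation=cv2.INTER_CUBIC)
cv2.imwrite("pics/topc.png",a)
def red(d,x0,x1,y0,y1):
    h=cv2.cvtColor(d["image"],cv2.COLOR_RGB2HSV); m=((h[...,0]<5)|(h[...,0]>173))&(h[...,1]>170)&(h[...,2]>100)
    mm=np.zeros_like(m);mm[y0:y1,x0:x1]=m[y0:y1,x0:x1]; v,u=np.nonzero(mm);return u.mean(),v.mean(),len(u)
t=red(T,268,300,180,205);s=red(S,300,330,205,235);print(t,s)
print("knob",two(T,t[:2],S,s[:2]),onz(T,t[0],t[1],139))
E
```

```text
(np.float64(279.71875), np.float64(194.8125), 32) (np.float64(312.20754716981133), np.float64(219.9056603773585), 53)
knob (array([596.89212837, -46.15577707, 141.58522648]), np.float64(3.110070808986163)) [595.93963983 -46.53256909 139.        ]
```

View pics/topc.png

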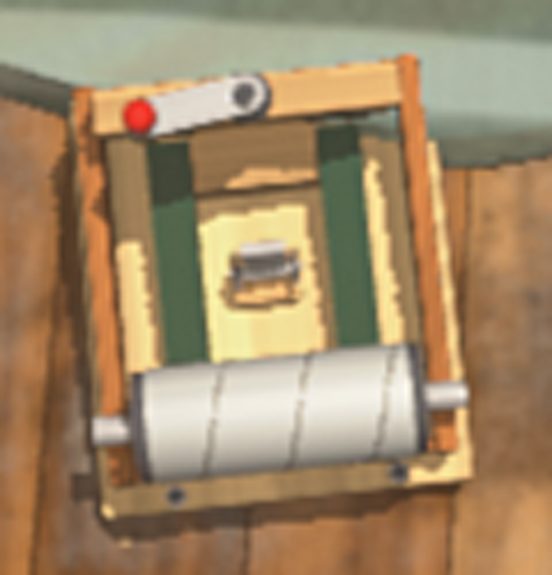

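```bash
python3 - <<'E'
import numpy as np
from h import *
T=np.load("pics/top0.npz")
P=lambda u,v,z:onz(T,250+u/4.6,170+v/4.6,z)
pv=P(245,95,127);a=P(93,433,65);b=P(468,394,65);m=(a+b)/2
print("pivot",pv,"stubs",a,b,"mid",m,np.linalg.norm(a-b))
d=a-b;yaw=np.arctan2(d[1],d[0])-np.pi/2;print("yaw drum",np.degrees(yaw))
d=pv-m;print("yaw pivot-mid",np.degrees(np.arctan2(d[1],d[0])),"dist",np.hypot(d[0],d[1]),"expect 158")
l=P(83,100,75)-P(118,470,47);rr=P(408,60,75)-P(445,450,47);print([np.degrees(np.arctan2(x[1],x[0])) for x in(l,rr)])
k=np.array([596.5,-46.3]);d=k-pv[:2];print("knob r",np.hypot(*d),"dir-90",np.degrees(np.arctan2(d[1],d[0]))-90)
E
```

```text
pivot [611.56788135 -99.44049248 127.        ] stubs [440.66453996 -29.82718981  65.        ] [ 472.71575572 -223.2139608    65.        ] mid [ 456.69014784 -126.5205753    65.        ] 196.02480359694778
yaw drum 9.410451285323656
yaw pivot-mid 9.917802609459661 dist 157.22736155713284 expect 158
[np.float64(9.32198423137734), np.float64(8.86507158825713)]
knob r 55.23543237228887 dir-90 15.830579785023986
```

Request:
arm_command --rows '[-416,-545,0,-25.8,-416,-545,0,-25.8,-416,-545,0,-25.8,-416,-545,0,-25.8,-416,-545,0,-25.8]' --fingers 0

```text
time_s: 0.6
tcp_pos: [236.3, 272.0, 231.1]
tcp_rot: [-3.141, -0.0, -2.975]
ft_force: [1.4, 0.1, 0.7]
grip_width: 1.001
finger_force: 0.0
```

```bash
cat >> h.py <<'E'
from scipy.spatial.transform import Rotation as Ro
YAW=9.5
def go(x,y,z):
    from station import r
    s=r.get_state();R=Ro.from_euler("xyz",s["tcp_rot"]).as_matrix()
    ty=np.degrees(np.arctan2(R[1,1],R[0,1]))
    print("t",s["time_s"],"q",np.round(s["q"],2),"tcp",np.round(s["tcp_pos"],1),"F",np.round(s["ft_force"],1),"tooly",round(ty,1))
    print("shift",np.round(R.T@(np.array([x,y,z])-s["tcp_pos"]),1),"roll",round(-(90+YAW-ty),1))
E
python3 -c "from h import *;go(393.6,-137,231)"
```

```text
t 0.6 q [ 0.86 -0.05 -0.34  1.28 -0.    0.69] tcp [236.3 272.  231.1] F [1.4 0.1 0.7] tooly 99.5
shift [-8.750e+01 -4.294e+02  2.000e-01] roll 0.0
```

Request:
arm_command --rows '[-87,-429,0,0,-87,-429,0,0,-87,-429,0,0,-87,-429,0,0,-87,-429,0,0]'

```text
time_s: 1.1
tcp_pos: [325.4, 38.7, 231.5]
tcp_rot: [-3.142, 0.001, -2.977]
ft_force: [0.6, 0.9, 0.3]
grip_width: 1.004
finger_force: 0.0
```

```bash
python3 -c "from h import *;go(393.6,-137,231)"
```

```text
t 1.1 q [ 0.12 -0.1  -0.39  1.29  0.   -0.05] tcp [325.4  38.7 231.5] F [0.6 0.9 0.3] tooly 99.4
shift [ -38.5 -184.5    0.6] roll -0.1
```

Request:
arm_command --rows '[-38,-184,0,0,-38,-184,0,0,-38,-184,0,0,-38,-184,0,0,-38,-184,0,0]'

```text
time_s: 1.6
tcp_pos: [394.2, -138.3, 230.8]
tcp_rot: [-3.141, -0.0, -2.982]
ft_force: [-0.7, -0.4, 0.2]
grip_width: 1.0
finger_force: 0.0
```

```bash
python3 - <<'E'
from h import *
from station import r
import cv2
go(393.6,-137,39)
d=r.get_image("wrist"); cv2.imwrite("pics/w1.png",d["image"][:,:,::-1]); print(np.round(d["world_from_camera"],2).tolist(),d["fovy"]); np.savez("pics/w1.npz",**d)
E
```

```text
t 1.6 q [-0.34  0.05 -0.24  1.28 -0.   -0.5 ] tcp [ 394.2 -138.3  230.8] F [-0.7 -0.4  0.2] tooly 99.2
shift [  0.3   1.6 191.8] roll -0.3
[[-0.16, -0.94, -0.31, 313.25], [0.99, -0.15, -0.05, -150.77], [-0.0, -0.32, 0.95, 373.56], [0.0, 0.0, 0.0, 1.0]] 69.50581252526081
```

View pics/w1.png

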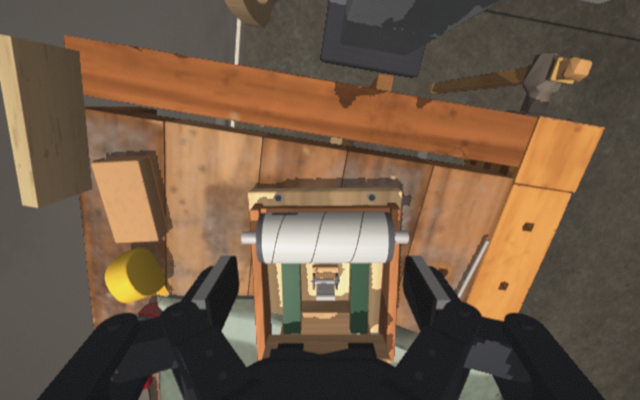

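```bash
python3 - <<'E'
from h import *
d=np.load("pics/w1.npz")
a=onz(d,242,239,65);b=onz(d,408,238,65);m=(a+b)/2;e=b-a
print(a,b,m,np.linalg.norm(e),np.degrees(np.arctan2(e[1],e[0]))-90)
print("lip outer back edge",onz(d,325,190,33), "base z")
u=np.array([np.cos(np.radians(9.5)),np.sin(np.radians(9.5))]);print("pre",m[:2]-64*u)
E
```

```text
[ 478.19140218 -218.73877782   65.        ] [445.73589603 -25.27606471  65.        ] [ 461.9636491  -122.00742127   65.        ] 196.16620820303194 9.523319714275772
lip outer back edge [ 412.30225184 -129.68635709   33.        ] base z
pre [ 398.8413706  -132.57046804]
```

Request:
arm_command --rows '[0,4,45,-0.3,0,4,90,-0.3,0,4,135,-0.3,0,4,175,-0.3,0,4,192,-0.3]'

```text
time_s: 2.15
tcp_pos: [389.5, -128.6, 36.5]
tcp_rot: [3.139, -0.004, -2.97]
ft_force: [0.3, 0.5, -0.0]
grip_width: 0.997
finger_force: 0.0
```

```bash
python3 - <<'E'
from h import *
from station import r
import cv2
go(395,-134,39)
d=r.get_image("scene"); cv2.imwrite("pics/s2.png",cv2.resize(d["image"][180:320,250:450,::-1],None,fx=4,fy=4,interpolation=cv2.INTER_CUBIC))
E
```

```text
t 2.15 q [-0.32  0.22 -0.6   0.76  0.   -0.49] tcp [ 389.5 -128.6   36.5] F [ 0.3  0.5 -0. ] tooly 99.8
shift [-4.5 -6.2 -2.5] roll 0.3
```

View pics/s2.png

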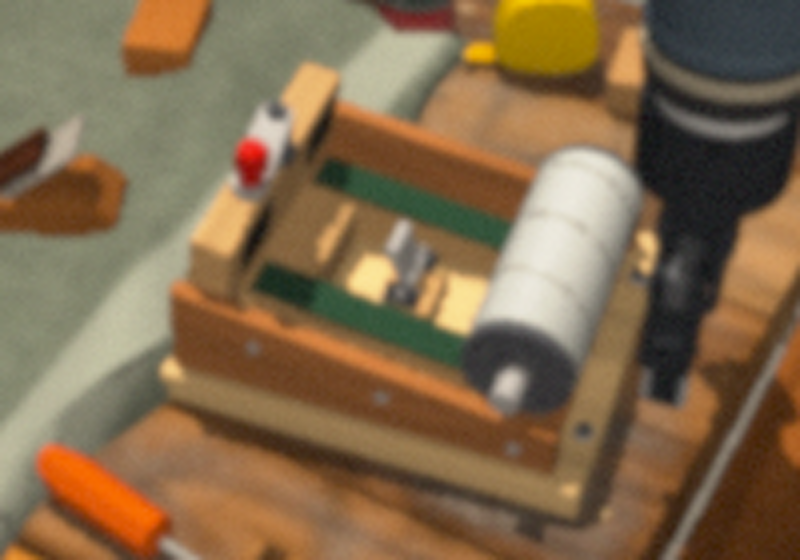

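Request:
arm_command --rows '[-4,-6,-2,0,-8,-6,-2,0,-12,-6,-2,0,-16,-6,-2,0,-20,-6,-2,0]'

```text
time_s: 2.7
tcp_pos: [413.8, -133.2, 42.1]
tcp_rot: [-3.141, 0.001, -2.972]
ft_force: [-0.6, 0.1, -0.3]
grip_width: 0.999
finger_force: 0.0
```

```bash
python3 -c "from h import *;go(419,-131,39)"
```

```text
t 2.7 q [-0.31  0.24 -0.55  0.78 -0.   -0.48] tcp [ 413.8 -133.2   42.1] F [-0.6  0.1 -0.3] tooly 99.7
shift [-5.5  1.3  3.1] roll 0.2
```

Request:
arm_command --rows '[-3,0,0,0.2,-6,0,0,0.2,-9,0,0,0.2,-12,0,0,0.2,-15,0,-1,0.2]'

```text
time_s: 3.2
tcp_pos: [427.4, -130.6, 42.2]
tcp_rot: [3.141, -0.001, -2.976]
ft_force: [-3.2, 0.0, 1.2]
grip_width: 1.0
finger_force: 1.6
```

Request:
arm_command --rows '[-3,0,-0.4,0,-6,0,-0.8,0,-9,0,-1.2,0,-12,0,-1.6,0,-15,0,-2,0]'

```text
time_s: 3.7
tcp_pos: [442.8, -128.1, 44.4]
tcp_rot: [-3.142, -0.0, -2.975]
ft_force: [-3.4, -0.2, 1.5]
grip_width: 1.001
finger_force: 1.5
```

```bash
cat > look.py <<'E'
import sys,cv2
from h import *
from station import r
n=sys.argv[1]
go(573,-105,58)
d=r.get_image("scene"); cv2.imwrite(f"pics/{n}.png",cv2.resize(d["image"][180:320,250:450,::-1],None,fx=4,fy=4,interpolation=cv2.INTER_CUBIC))
E
python3 look.py s3
```

```text
t 3.7 q [-0.28  0.28 -0.48  0.81 -0.   -0.45] tcp [ 442.8 -128.1   44.4] F [-3.4 -0.2  1.5] tooly 99.5
shift [-132.2    1.3  -13.6] roll 0.0
```

View pics/s3.png

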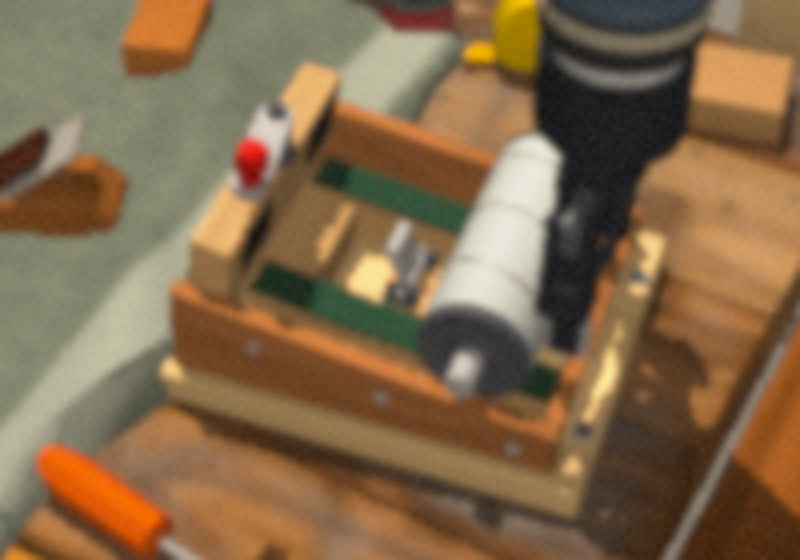

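Request:
arm_command --rows '[-3,0,-0.4,0,-6,0,-0.8,0,-9,0,-1.2,0,-12,0,-1.6,0,-15,0,-2,0]'

```text
time_s: 4.25
tcp_pos: [457.6, -125.7, 46.4]
tcp_rot: [-3.141, -0.0, -2.975]
ft_force: [-3.8, -0.6, 0.7]
grip_width: 0.998
finger_force: 1.5
```

Request:
arm_command --rows '[-3,0,-0.4,0,-6,0,-0.8,0,-9,0,-1.2,0,-12,0,-1.6,0,-15,0,-2,0]'

```text
time_s: 4.75
tcp_pos: [472.4, -123.2, 48.4]
tcp_rot: [-3.142, -0.0, -2.975]
ft_force: [-3.2, -0.6, 1.4]
grip_width: 0.997
finger_force: 1.5
```

Request:
arm_command --rows '[-3,0,-0.4,0,-6,0,-0.8,0,-9,0,-1.2,0,-12,0,-1.6,0,-15,0,-2,0]'

```text
time_s: 5.25
tcp_pos: [487.1, -120.7, 50.4]
tcp_rot: [-3.142, -0.0, -2.975]
ft_force: [-3.4, -0.6, 1.8]
grip_width: 1.003
finger_force: 2.3
```

Request:
arm_command --rows '[-3,0,-0.4,0,-6,0,-0.8,0,-9,0,-1.2,0,-12,0,-1.6,0,-15,0,-2,0]'

```text
time_s: 5.75
tcp_pos: [502.1, -118.2, 52.4]
tcp_rot: [-3.142, 0.0, -2.975]
ft_force: [-4.2, -1.0, 2.2]
grip_width: 1.002
finger_force: 2.0
```

Request:
arm_command --rows '[-3,0,-0.4,0,-6,0,-0.8,0,-9,0,-1.2,0,-12,0,-1.6,0,-15,0,-2,0]'

```text
time_s: 6.25
tcp_pos: [517.0, -115.7, 54.4]
tcp_rot: [-3.141, 0.0, -2.975]
ft_force: [-3.1, -1.5, 1.3]
grip_width: 0.999
finger_force: 1.4
```

```bash
python3 look.py s4
```

```text
t 6.25 q [-0.22  0.37 -0.31  0.89 -0.   -0.39] tcp [ 517.  -115.7   54.4] F [-3.1 -1.5  1.3] tooly 99.5
shift [-57.    1.3  -3.6] roll 0.0
```

View pics/s4.png

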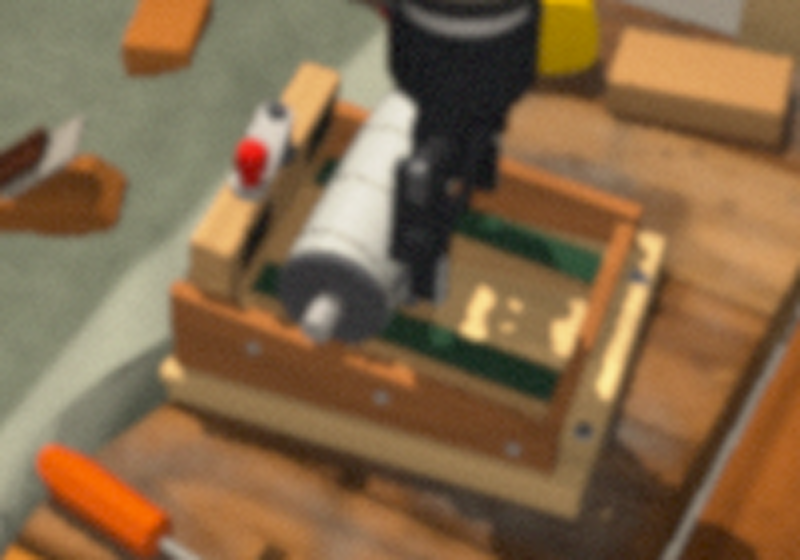

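Request:
arm_command --rows '[-2,0,-0.3,0,-4,0,-0.6,0,-6,0,-0.8,0,-8,0,-1.1,0,-10,0,-1.4,0]'

```text
time_s: 6.8
tcp_pos: [526.6, -114.1, 55.8]
tcp_rot: [-3.141, 0.0, -2.975]
ft_force: [-2.6, -0.7, 1.6]
grip_width: 1.002
finger_force: 1.1
```

Request:
arm_command --rows '[-1,0,-0.2,0,-2,0,-0.3,0,-3,0,-0.4,0,-4,0,-0.6,0,-5,0,-0.7,0]'

```text
time_s: 7.3
tcp_pos: [531.4, -113.3, 56.5]
tcp_rot: [-3.141, 0.0, -2.975]
ft_force: [-2.2, -0.2, 1.2]
grip_width: 0.999
finger_force: 0.9
```

Request:
arm_command --rows '[-1,0,-0.1,0,-2,0,-0.3,0,-3,0,-0.4,0,-4,0,-0.6,0,-5,0,-0.7,0]'

```text
time_s: 7.8
tcp_pos: [536.0, -112.5, 57.1]
tcp_rot: [-3.142, -0.001, -2.975]
ft_force: [-2.7, -1.4, 1.4]
grip_width: 1.0
finger_force: 1.6
```

Request:
arm_command --rows '[-1,0,-0.1,0,-2,0,-0.3,0,-3,0,-0.4,0,-4,0,-0.6,0,-4,0,-0.6,0]'

```text
time_s: 8.3
tcp_pos: [537.3, -112.2, 57.2]
tcp_rot: [-3.141, -0.006, -2.976]
ft_force: [-12.6, -4.3, 6.5]
grip_width: 0.998
finger_force: 6.6
```

```bash
python3 look.py s5; python3 - <<'E'
import cv2
from h import *
from station import r
d=r.get_image("top");np.savez("pics/t5.npz",**d)
a=cv2.resize(d["image"][170:295,250:370,::-1],None,fx=4.6,fy=4.6,interpolation=cv2.INTER_CUBIC);b=cv2.imread("pics/s5.png")
cv2.imwrite("pics/b5.png",cv2.hconcat([cv2.resize(a,(360,375)),cv2.resize(b[:, :],(440,375))]))
E
```

```text
t 8.3 q [-0.2   0.4  -0.26  0.92 -0.   -0.37] tcp [ 537.3 -112.2   57.2] F [-12.6  -4.3   6.5] tooly 99.5
shift [-36.4   1.2  -1. ] roll -0.0
```

View pics/b5.png

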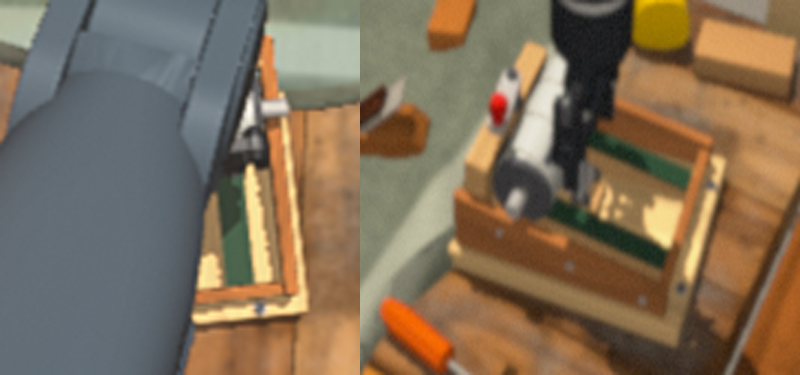

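Request:
arm_command --rows '[1,0,0.1,0,2,0,0.3,0,3,0,0.4,0,4,0,0.5,0,5,0,0.7,0]'

```text
time_s: 8.9
tcp_pos: [535.8, -112.6, 57.2]
tcp_rot: [-3.141, 0.001, -2.975]
ft_force: [-0.4, -1.5, -0.8]
grip_width: 1.004
finger_force: 0.3
```

Request:
arm_command --rows '[1,0,0.1,0,2,0,0.3,0,3,0,0.4,0,4,0,0.5,0,5,0,0.7,0]'

```text
time_s: 9.4
tcp_pos: [530.5, -113.5, 56.5]
tcp_rot: [-3.141, 0.0, -2.975]
ft_force: [-0.8, 0.4, 0.1]
grip_width: 1.001
finger_force: 0.0
```

Request:
arm_command --rows '[1,0,0.1,0,2,0,0.3,0,3,0,0.4,0,3,0,0.4,0,3,0,0.4,0]'

```text
time_s: 9.9
tcp_pos: [527.4, -114.0, 56.0]
tcp_rot: [-3.141, 0.0, -2.975]
ft_force: [0.0, 0.2, -0.4]
grip_width: 0.998
finger_force: 0.0
```

Request:
arm_command --rows '[15,0,0,0,30,0,-5,0,30,0,-50,0,30,0,-95,0,30,0,-140,0]'

```text
time_s: 10.4
tcp_pos: [496.7, -118.9, 198.0]
tcp_rot: [3.142, -0.0, -2.976]
ft_force: [1.1, -0.3, 0.2]
grip_width: 0.998
finger_force: 0.0
```

Request:
arm_command --rows '[0,0,-30,0,0,0,-30,0,0,0,-30,0,0,0,-30,0,0,0,-30,0]' --fingers 1

```text
time_s: 10.9
tcp_pos: [497.0, -118.7, 224.7]
tcp_rot: [3.141, -0.002, -2.975]
ft_force: [-0.0, 0.1, 0.3]
grip_width: 0.146
finger_force: 0.0
```

```bash
python3 - <<'E'
from h import *
from station import r
import cv2
go(614,-98,231)
d=r.get_image("wrist"); cv2.imwrite("pics/w6.png",d["image"][:,:,::-1]); np.savez("pics/w6.npz",**d)
E
```

```text
t 10.9 q [-0.23  0.22 -0.06  1.3  -0.   -0.4 ] tcp [ 497.  -118.7  224.7] F [-0.   0.1  0.3] tooly 99.5
shift [-118.8    1.1   -6.6] roll 0.0
```

View pics/w6.png

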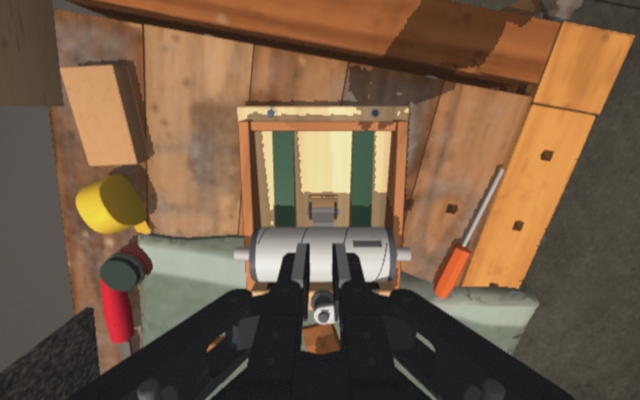

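```bash
python3 - <<'E'
from h import *
d=np.load("pics/w6.npz")
print("pivot",onz(d,323,315,130)); a=onz(d,235,255,82);b=onz(d,410,254,82);print("drum",(a+b)/2,np.linalg.norm(a-b))
E
```

```text
pivot [613.82374065 -96.34636498 130.        ]
drum [ 573.00388379 -103.44977312   82.        ] 195.0313333497821
```

Request:
arm_command --rows '[-142,58,0,0,-142,58,0,0,-142,58,0,0,-142,58,0,0,-142,58,0,0]'

```text
time_s: 11.45
tcp_pos: [628.5, -37.3, 224.0]
tcp_rot: [3.141, -0.003, -2.974]
ft_force: [-0.1, -0.5, 0.1]
grip_width: 0.002
finger_force: 0.0
```

Request:
arm_command --rows '[0,0,30,0,0,0,60,0,0,0,75,0,0,0,75,0,0,0,75,0]'

```text
time_s: 11.95
tcp_pos: [627.5, -38.9, 151.6]
tcp_rot: [-3.141, -0.0, -2.976]
ft_force: [-0.0, -0.3, 0.0]
grip_width: 0.0
finger_force: 0.0
```

```bash
python3 look.py s7; python3 -c "from h import *;go(628,-38,134)"
```

```text
t 11.95 q [-0.06  0.45  0.1   1.22 -0.   -0.23] tcp [627.5 -38.9 151.6] F [-0.  -0.3  0. ] tooly 99.5
shift [ 64.7 -56.2  93.6] roll -0.0
t 12.0 q [-0.06  0.45  0.1   1.22 -0.   -0.23] tcp [628.2 -38.8 152.2] F [-0.1 -1.2  0.6] tooly 99.5
shift [ 0.1  0.8 18.2] roll -0.0
```

View pics/s7.png

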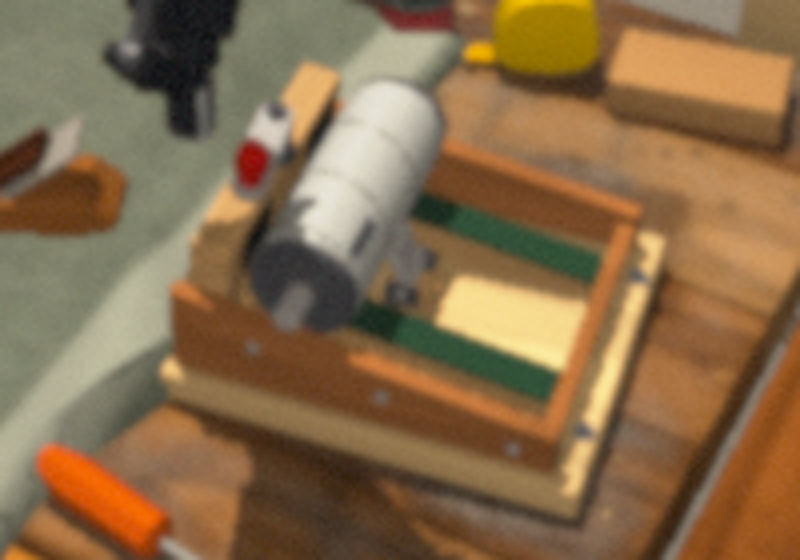

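Request:
arm_command --rows '[0,0,9,0,0,0,18,0,0,0,18,0,0,0,18,0,0,0,18,0]'

```text
time_s: 12.5
tcp_pos: [628.4, -38.2, 133.1]
tcp_rot: [-3.141, 0.0, -2.975]
ft_force: [0.3, 1.2, -0.3]
grip_width: -0.003
finger_force: 0.0
```

Request:
arm_command --rows '[4,1,0,0,8,1,0,0,12,2,0,0,16,2,0,0,20,2,0,0]'

```text
time_s: 13.0
tcp_pos: [607.9, -39.6, 133.1]
tcp_rot: [-3.141, 0.0, -2.975]
ft_force: [0.9, -0.1, -0.7]
grip_width: -0.001
finger_force: 0.4
```

Request:
arm_command --rows '[4,0,0,0,8,0,0,0,12,-1,0,0,14,-1,0,0,16,-1,0,0]'

```text
time_s: 13.5
tcp_pos: [592.4, -43.3, 133.0]
tcp_rot: [-3.142, 0.0, -2.975]
ft_force: [1.4, -0.7, 0.4]
grip_width: 0.002
finger_force: 0.3
```

```bash
cat > knob.py <<'E'
import cv2
from h import *
from station import r
go(628,-38,134)
for n in("scene","top","wrist"):
    d=r.get_image(n);h=cv2.cvtColor(d["image"],cv2.COLOR_RGB2HSV)
    m=(((h[...,0]<5)|(h[...,0]>173))&(h[...,1]>170)&(h[...,2]>80)).astype(np.uint8)
    _,_,st,c=cv2.connectedComponentsWithStats(m)
    for s,(x,y) in zip(st[1:],c[1:]):
        p=onz(d,x,y,139)[:2]-np.array([613.5,-97])
        if s[4]>6 and np.hypot(*p)<90:
            print(n,round(x),round(y),s[4],np.round(p,1),"r",round(np.hypot(*p)),"theta",round(np.arctan2(p[1],p[0])-np.radians(99.5),2))
E
python3 knob.py
```

```text
t 13.5 q [-0.07  0.4  -0.03  1.14 -0.   -0.24] tcp [592.4 -43.3 133. ] F [ 1.4 -0.7  0.4] tooly 99.5
shift [-36.   -0.7  -1. ] roll 0.0
scene 324 221 52 [-37.1  40.3] r 55 theta 0.58
top 285 204 26 [-39.4  37.6] r 55 theta 0.64
wrist 298 233 910 [-37.2  39.6] r 54 theta 0.59
```

Request:
arm_command --rows '[4,-1,0,0,8,-2,0,0,11,-2,0,0,14,-3,0,0,17,-5,0,0]'

```text
time_s: 14.15
tcp_pos: [576.4, -51.0, 133.0]
tcp_rot: [-3.142, 0.0, -2.975]
ft_force: [2.0, 0.7, -0.2]
grip_width: -0.001
finger_force: 0.3
```

Request:
arm_command --rows '[3,-2,0,0,6,-5,0,0,9,-8,0,0,12,-10,0,0,14,-12,0,0]'

```text
time_s: 14.65
tcp_pos: [564.5, -65.4, 133.0]
tcp_rot: [3.142, -0.0, -2.976]
ft_force: [-0.0, 0.3, -0.0]
grip_width: -0.001
finger_force: 0.2
```

```bash
python3 knob.py
```

```text
t 14.65 q [-0.12  0.36 -0.1   1.11 -0.   -0.28] tcp [564.5 -65.4 133. ] F [-0.   0.3 -0. ] tooly 99.5
shift [-67.2  16.5  -1. ] roll 0.0
scene 340 217 22 [-56.3  11.6] r 58 theta 1.2
top 298 213 12 [-58.    6.2] r 58 theta 1.3
wrist 281 249 853 [-54.3  10. ] r 55 theta 1.22
```

Request:
arm_command --rows '[3,-3,0,0,6,-6,0,0,8,-9,0,0,10,-12,0,0,10,-15,0,0]'

```text
time_s: 15.3
tcp_pos: [557.0, -81.8, 133.0]
tcp_rot: [3.142, -0.0, -2.975]
ft_force: [-1.0, 0.3, 1.1]
grip_width: -0.006
finger_force: 0.4
```

Request:
arm_command --rows '[0,-1,0,0,0,-2,0,0,0,-3,0,0,0,-4,0,0,0,-4,0,0]'

```text
time_s: 15.8
tcp_pos: [558.0, -85.0, 132.9]
tcp_rot: [3.141, -0.0, -2.975]
ft_force: [-0.8, 3.8, 1.5]
grip_width: -0.001
finger_force: 1.8
```

```bash
python3 knob.py
```

```text
t 15.8 q [-0.15  0.35 -0.11  1.11  0.   -0.32] tcp [558.  -85.  132.9] F [-0.8  3.8  1.5] tooly 99.5
shift [-76.8  34.8  -1.1] roll 0.0
wrist 282 259 793 [-54.7  -8.8] r 55 theta -4.72
```

Request:
arm_command --rows '[0,-1,0,0,0,-2,0,0,0,-2,0,0,0,-2,0,0,0,-2,0,0]'

```text
time_s: 16.45
tcp_pos: [558.0, -85.5, 132.9]
tcp_rot: [3.138, -0.0, -2.974]
ft_force: [-1.9, 12.3, 1.4]
grip_width: 0.001
finger_force: 5.9
```

At the end stop (force rises without motion). Back off, lift clear, check.

Request:
arm_command --rows '[0,4,0,0,0,8,0,0,0,14,0,0,0,20,0,0,0,20,0,0]'

```text
time_s: 16.95
tcp_pos: [555.0, -67.1, 133.0]
tcp_rot: [-3.141, -0.0, -2.975]
ft_force: [-0.6, 0.7, 0.2]
grip_width: 0.001
finger_force: 0.0
```

Request:
arm_command --rows '[0,0,-40,0,0,0,-80,0,0,0,-120,0,0,0,-120,0,0,0,-120,0]'

```text
time_s: 17.45
tcp_pos: [555.7, -67.9, 253.8]
tcp_rot: [-3.141, 0.002, -2.975]
ft_force: [-0.7, -0.5, -0.7]
grip_width: -0.002
finger_force: 0.0
```

Request:
arm_command --rows '[90,50,0,0,90,50,0,0,90,50,0,0,90,50,0,0,90,50,0,0]'

```text
time_s: 17.95
tcp_pos: [458.7, -33.4, 252.6]
tcp_rot: [-3.141, 0.0, -2.975]
ft_force: [0.0, 0.1, 0.5]
grip_width: 0.001
finger_force: 0.0
```

```bash
python3 knob.py; python3 - <<'E'
from h import *
from station import r
import cv2
# bright-barrel check: is the drum still where w6/s7 had it? compare scene pictures
d=r.get_image("scene")["image"][180:320,250:450,::-1]
o=cv2.resize(cv2.imread("pics/s7.png"),(200,140),interpolation=cv2.INTER_AREA)
t=o[60:85,58:95]  # near drum end face
m=cv2.matchTemplate(np.ascontiguousarray(d),t,cv2.TM_CCOEFF_NORMED);print(cv2.minMaxLoc(m))
E
```

```text
t 17.95 q [-0.07  0.12 -0.11  1.34 -0.   -0.24] tcp [458.7 -33.4 252.6] F [0.  0.1 0.5] tooly 99.5
shift [-166.2  -32.5  118.6] roll 0.0
scene 343 212 45 [-54.8  -5.1] r 55 theta -4.79
top 305 213 30 [-55.5 -10.2] r 56 theta -4.7
wrist 236 276 229 [-55.1  -7.9] r 56 theta -4.74
(-0.6466425061225891, 0.8689281940460205, (156, 33), (58, 60))
```

```bash
python3 -c "
from station import r
print(r.finish_job())"
```

```text
the job is handed in; nothing more can be done
None
```

The job is handed in at about 18 s. The drum was pushed home against the stop with the keeper up behind it, and the hold-down arm was turned to its end stop, square across the drum. The last camera check showed both in place with the arm clear, but the hand-in returned no verdict.

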